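# Lock the swivel jar stand and twist off the plant-food jar's cap

## Task

The plant-food jar stands on a swivelling stand and would just turn along with its tight cap: take the red peg out of the sorting box's pocket tray, stand it all the way down in the lock hole beside the stand's yellow tab and let go of it, so that the jar is braced. Then twist the cap anticlockwise (seen from above) until its threads let go, stop twisting, lift it straight up and finish while still holding it level just above the jar's mouth, clear of the jar. Keep the peg in its hole, do not let the jar swing round, and leave the other things on the shelf where they are.

Things in the scene. Friction and masses are not known exactly. Their poses are not given: they have to be found in the camera images.
- peg_mid (a point): Centre of the red round peg: 12 mm diameter, 70 mm long, 30 g, standing upright, chamfered foot; z along the peg. It starts in one of the three pockets (16 mm wide, 30 mm deep) of the white tray and stands 40 mm proud of the tray's top (the tray's top is 36 mm above the shelf).
- sorter: Fixed grey sorting box with its white pocket tray pulled out towards the robot. Origin: centre of the tray's underside on the shelf; x points from the tray to the grey box, y along the row of pockets. Tray 120 x 180 x 36 mm; three pockets at x = -20 mm and y = -50, 0, +50 mm. The grey box behind it is 75 mm tall and its face is at x = +61 mm. The two other pockets hold short parts that do not stand above the tray.
- lock_hole (a point): Centre of the mouth of the lock hole in the fixed wooden stand, 26 mm above the shelf; hole 16 mm diameter, 22 mm deep, chamfered by 2 mm; z up. Fully in, the peg stands 48 mm above the mouth, its centre about 39 mm above the shelf. The hole is 96 mm from the jar's axis; the 14 mm wide, 8 mm thick yellow tab of the turntable lies on the wood beside it and rests against the peg when the jar is turned anticlockwise by some 0.03 to 0.1 rad.
- jar_mouth (a point): Centre of the rim of the amber jar's neck, on the jar's axis, 126 mm above the shelf. The cap's top plate rests on this rim. Straight jar 49 mm diameter, neck 32 mm diameter, 22 mm high; fixed upright on the turntable of the stand.
- cap_mid (a point): Centre of the white round cap with a green disc on top: 52 mm diameter, 24 mm tall, 40 g, z along its axis, half-way up. It starts on the jar with its centre 118 mm above the shelf. Its skirt reaches 20 mm down over the neck, so it must rise more than 20 mm to be clear. The jar below it is narrower than the cap. A tight lug cap: it does not rise while turning, and lifts off only after being turned.
- thread (a joint): How far the cap's thread has been turned anticlockwise on the jar (rad), 0 = tight. Turning takes about 0.3 N m. The cap is let go from about 0.9 rad on and can be lifted straight off freely between 1.0 and 1.7 rad; it must not be turned beyond 1.8 rad (a stop follows at 2.0 rad). Lags the cap's own turn by about 0.05 rad of play.
- swivel (a joint): Turn of the turntable, with tab and jar, on the stand (rad), 0 at the start, positive anticlockwise from above. Turns with very little effort (0.04 N m) unless the peg blocks it.
- bead: Blue bead, 13 mm diameter, 20 mm tall, in another pocket; origin at its underside. Leave alone.
- spacer: Brass spacer, 12 mm diameter, 24 mm tall, in another pocket; origin at its underside. Leave alone.
- pot: Unglazed brown plant pot, 110 mm across, 100 mm tall; origin at the centre of its underside. Leave alone.
- pliers: Aluminium pliers lying flat, about 165 mm long, 60 mm wide, 14 mm high; origin on the shelf near the middle, x along them. Leave alone.
- chopstick: Bamboo chopstick lying flat, 230 x 7 x 7 mm; origin under its middle, x along it. Leave alone.
- bridge: Small white ceramic bridge ornament, 148 x 36 mm, 58 mm tall; origin at the centre of its underside, x along it. Leave alone.
- cap: The same cap; origin at the centre of its open underside (12 mm below its centre).
- peg: The same peg; origin at its foot (35 mm below its centre).
- stand: The fixed wooden stand that carries turntable and jar: 130 x 139 mm block, 26 mm high, with a 60 x 50 mm ear for the lock hole on its -y side; origin under the jar's axis on the shelf.
Mind the look-alikes: they are no part of the job. What is shaped like the stand but pink is not meant.

How it is judged (in metres and radians):
On the way, in this order (a step that is already met when the one before it is completed fails the run):
1. the red peg stands fully down in the lock hole and has been let go, the cap still tight (horizontal distance between peg_mid and lock_hole below 0.009 m and height (world z) of peg_mid below 0.046 m and angle between peg_mid's own z axis and vertical below 0.25 rad and contact force between the fingers and peg below 0.1 N and value of joint thread below 0.3 rad), for 0.2 s.
2. the cap, gripped and still seated on the jar, is turned until its threads let go, the peg bracing the jar (horizontal distance between peg_mid and lock_hole below 0.009 m and height (world z) of peg_mid below 0.046 m and angle between peg_mid's own z axis and vertical below 0.25 rad and value of joint thread above 0.85 rad and contact force between the fingers and cap above 1 N and distance between cap_mid and jar_mouth below 0.016 m), for 0.1 s.
At the end, for the whole second after the job is handed in: Fingers hold the cap still and level (0.2 rad), touching nothing else, its lower edge 3 to 60 mm above the jar's rim, centre within 15 mm of the jar's axis; the peg is still down in the lock hole (within 7 mm of full depth); the jar is within 0.3 rad of its start (horizontal distance between peg_mid and lock_hole below 0.009 m and height (world z) of peg_mid below 0.046 m and angle between peg_mid's own z axis and vertical below 0.25 rad and contact force between the fingers and cap above 1 N and contact force between cap and stand below 0.05 N and height (world z) of cap_mid between 0.141 and 0.198 m and horizontal distance between cap_mid and jar_mouth below 0.015 m and angle between cap_mid's own z axis and vertical below 0.2 rad and linear speed of cap below 0.02 m/s and value of joint swivel between -0.3 and 0.3 rad); the arm keeps its last pose, push and grip.
It fails at once if the jar swings round by more than 0.35 rad (value of joint swivel above 0.35 rad or value of joint swivel below -0.35 rad).
It fails at once if the cap is twisted far past the point where its threads let go (more than 1.8 rad) (value of joint thread above 1.8 rad).
It fails at once if another thing on the shelf or in the tray is moved by more than 30 mm (distance of any of pot, pliers, chopstick, bridge, bead, spacer from where it was at the start of the episode above 0.03 m).
It also fails if it takes over 54 s, if anything falls off the work surface, if the arm or the gripper's body presses on something with over 40 N, if the wrist force passes 120 N, or if a joint passes its speed limit or range.

## Robot

A 6-joint arm with a two-finger parallel gripper is mounted at the origin on the work surface. World frame = base frame: x ahead of the robot, y to its left, z up, the work surface at z = 0. Lengths are in mm, angles in rad, forces in N, time in s.
With the tool pointing down it reaches from about 275 to 725 mm from the base axis. Payload 15.9 kg.
Tool frame: the origin (TCP) lies on the centre line of the jaws, within the pads' length; the fingertips stand 11 mm ahead of it and the grasp point (between the pads) lies 8 mm behind it; z points along the fingers, y is the direction in which the jaws open and shut (so a half turn about z gives the same grasp; the last joint's range is limited). The gripper opens to 85 mm and grips with 20 to 120 N. Pads are 22 mm wide; open, the fingers measure 114 mm over their backs; the gripper's body (76 mm by 85 mm) begins 54 mm behind the grasp point. The pads swing forward as they close: fully open they stand 13 mm farther back than shut.
Start: joints at [-1.115, 0.213, -0.034, 1.323, 0, 1.571], TCP at [220.082, -448.942, 242.306] pointing down, gripper open.
Joint ranges: [-2.98, 2.98], [-0.74, 1.72], [-1.14, 1.35], [-2.1, 2.04], [-1.57, 1.44], [-3.14, 3.14]. Speed limits (rad/s): [1.89, 1.89, 2.39, 2.57, 3.14, 3.14].

## Interface

Orientations are given as a unit quaternion [x, y, z, w].
In Python, from bench import reach, move_l, movej, ungrasp, clamp, dwell, inverse_kinematics, get_image, camera_model, PlanningError, hand_in, masks_of, read_time, read_qpos, read_qd, read_effort, read_ee_pos, read_ee_rot, read_wrist_force, read_ft_torque, read_opening gives the robot as it stands. The module is installed in compiled form; this text tells all that it offers. Calls block until the motion is done:
- reach(position, orientation): joint-space move of the TCP to a pose.
- move_l(position, frame=None, v=150, contact_N=None): straight line of the TCP; frame=None keeps the orientation; v is the mean speed in mm/s. With contact_N (N) it stops when the force on the tool has changed by that much, and returns True; else False.
- movej(angles): joint-space move.
- ungrasp() and clamp(f_grip=None): open the fingers fully, or close them until they stop; f_grip is the grip in N (None keeps the last).
- dwell(seconds).
- inverse_kinematics(position, orientation): joint angles nearest the present ones, or None.
- get_image(name): name is "scene" or "top" or "wrist"; returns (picture, depth): 384x512x3 uint8, blue, green, red; 384x512 float32, mm along the optical axis (not along the pixel's ray), 0 where there is no reading.
- camera_model(name): a dict with "mtx" (3x3 intrinsics, pixels), "position" and "attitude" of the camera in the world; the wrist camera has in their place "T_tool_cam" (4x4, takes a point from camera to tool coordinates, whose origin is the TCP and whose axes are the flange's). Camera axes: x right, y up, looking along -z (the intrinsics and any distortion apply to the point x, -y, -z); pixel columns grow to the right and rows downward; lengths in mm; the calibration is good to about 2 mm. The wrist camera is an equidistant fisheye: a pixel r from the principal point sees the ray r / f radians off the axis. A picture is of the moment at which its call begins: read the wrist's pose just before it. camera_model takes no time and is no camera call.
A pose or a line that the arm cannot do raises PlanningError and nothing moves.
- hand_in(): hands the job in, once; it reports no verdict.
Trained networks look in the newest picture that a camera, given by its name, has taken for a name from the list of things; names that differ only in an ending like _2 or _b are one class to them, and where a whole thing is asked for, a point or a joint stands for the part that bears it (a point fixed in the world has none). Each returns a list of dicts, best first, with "p" (0 to 1); they miss things now and then, are a little off and sometimes report something else, mostly with a low value. They report only what shows in the picture. A call takes as long as a camera call. They do not tell look-alikes from the thing itself.
- masks_of(query, camera): "mask" (384x512 bool, what is visible of it) and "box" ([left, top, right, bottom] in pixels, round what is visible of it).
Readings, each from a call of its own:
- read_time(): time.
- read_qpos(): joint angles.
- read_qd(): joint speeds.
- read_effort(): joint torques, N m.
- read_ee_pos(): TCP position.
- read_ee_rot(): TCP orientation.
- read_wrist_force(): force on the tool from outside, world axes, zero at the start.
- read_ft_torque(): the same for the moment, N m.
- read_opening(): opening from 0.0 (shut) to 1.0 (fully open).
Only numpy, scipy, OpenCV 4.12 (cv2) and the standard library are available. Lean on these libraries where they do the work, as an engineer would, in place of code of your own. Each camera call takes 0.05 s, during which the arm holds its last target.

## Working session

There is one attempt and no reset: what is moved stays moved. The work goes in short steps, each a Python script; the robot and the scene stay as the last script left them, time stands still between calls to the robot, and variables do not carry over. Pictures are saved under pics/ and viewed, and the job is handed in when it is done.

```bash
mkdir -p pics; cat > h.py <<'E'
from bench import *
import numpy as np, cv2
from scipy.spatial.transform import Rotation as R
E
python3 - <<'E'
from h import *
print(read_time(),read_ee_pos(),read_ee_rot(),read_opening())
for n in ("scene","top"):
    c=camera_model(n);print(n,c)
    im,d=get_image(n);cv2.imwrite(f"pics/{n}0.png",im);np.savez(f"{n}0.npz",im=im,d=d)
c=camera_model("wrist");print(c)
im,d=get_image("wrist");cv2.imwrite("pics/wrist0.png",im)
E
```

```text
0.0 [ 219.93076046 -448.67258104  241.81220807] [ 9.74146423e-01  2.25916881e-01 -1.29870912e-04 -5.41297720e-04] 0.998905160152841
scene {'mtx': array([[350.2841039 ,   0.        , 253.09068055],
       [  0.        , 350.2841039 , 192.25067366],
       [  0.        ,   0.        ,   1.        ]]), 'position': array([836.49777774, 544.21473635, 640.57538123]), 'attitude': array([0.12198429, 0.39348082, 0.87697482, 0.2474022 ])}
top {'mtx': array([[440.41426091,   0.        , 253.61676104],
       [  0.        , 440.41426091, 189.72441018],
       [  0.        ,   0.        ,   1.        ]]), 'position': array([ 371.90478581,   85.06310487, 1251.67387476]), 'attitude': array([ 0.03129943, -0.05455698, -0.69493481,  0.71631661])}
{'mtx': array([[297.31863964,   0.        , 251.87762458],
       [  0.        , 297.31863964, 189.56436782],
       [  0.        ,   0.        ,   1.        ]]), 'T_tool_cam': array([[-4.66140825e-04,  9.50478165e-01,  3.10790991e-01,
         8.02481879e+01],
       [ 9.99999791e-01,  3.04133954e-04,  5.69733521e-04,
        -1.17158646e+00],
       [ 4.46997179e-04,  3.10791192e-01, -9.50478109e-01,
        -1.32017999e+02],
       [ 0.00000000e+00,  0.00000000e+00,  0.00000000e+00,
         1.00000000e+00]])}
```

View pics/scene0.png

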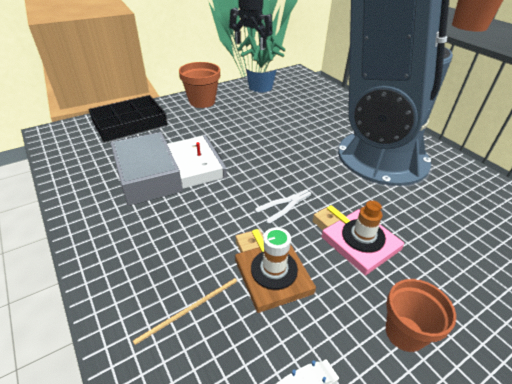

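View pics/top0.png

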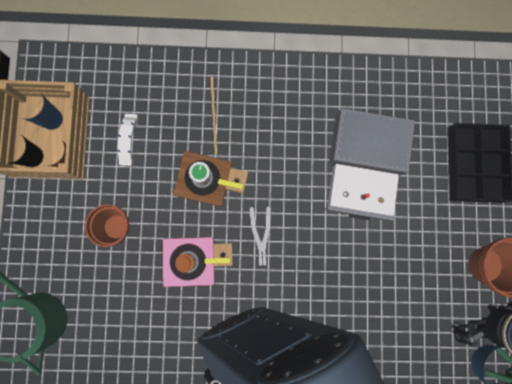

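View pics/wrist0.png

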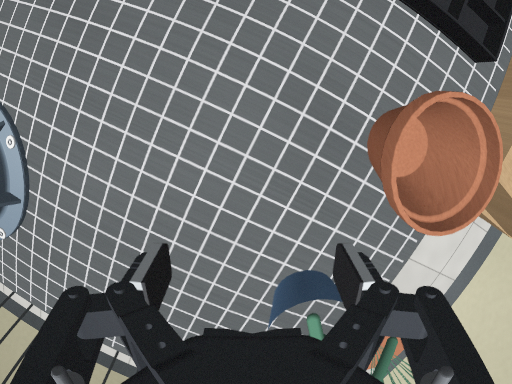

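The scene and top views show the wooden stand with the green-topped cap (top 202,172; scene 275,240). The pink stand (top 188,262) has an uncapped bottle and is the decoy. The red peg is in the tray's middle pocket (top 365,196). I'll measure these next.

```bash
cat >> h.py <<'E'
def world(n,u,v,z=None,d=None):
    """pixel -> world: on plane z (mm), or by depth d"""
    c=camera_model(n);K=c["mtx"];r=np.array([(u-K[0,2])/K[0,0],-(v-K[1,2])/K[1,1],-1.])
    r=R.from_quat(c["attitude"]).apply(r);p=c["position"]
    s=d if z is None else (z-p[2])/r[2]
    return p+s*r
def proj(n,P):
    c=camera_model(n);K=c["mtx"];q=R.from_quat(c["attitude"]).inv().apply(np.atleast_2d(P)-c["position"])
    return np.c_[K[0,2]+K[0,0]*q[:,0]/-q[:,2],K[1,2]+K[1,1]*-q[:,1]/-q[:,2]]
E
python3 - <<'E'
from h import *
for n in ("top","scene"):
    get_image(n); D=np.load(n+"0.npz")
    for q in ("cap","peg","stand","lock_hole","sorter","jar_mouth"):
        try:
            for r in masks_of(q,n)[:3]:
                m=r["mask"]; v,u=np.nonzero(m);d=D["d"]
                P=np.array([world(n,a,b,d=d[b,a]) for a,b in zip(u,v) if d[b,a]>0])
                if len(P): print(n,q,round(r["p"],2),r["box"],len(u),"c",u.mean().round(1),v.mean().round(1),"med",np.median(P,0).round(1),"lo",P.min(0).round(0),"hi",P.max(0).round(0))
        except Exception as e: print(q,e)
t=cv2.imread("pics/top0.png");s=cv2.imread("pics/scene0.png")
def cr(im,x,y,w,h,k): return cv2.resize(im[y:y+h,x:x+w],None,fx=k,fy=k,interpolation=cv2.INTER_CUBIC)
a=np.hstack([cr(t,170,140,80,80,5),cr(t,320,150,80,80,5)])
b=np.hstack([cr(s,230,215,100,50,4),cr(s,160,130,100,50,4)])
cv2.imwrite("pics/crop1.png",a);cv2.imwrite("pics/crop2.png",b)
E
```

```text
top cap 0.58 [187.5, 164.8, 210.5, 182.9] 318 c 198.8 171.7 med [551.  191.8 130.6] lo [527. 168. 119.] hi [577. 218. 138.]
cap time passes only in moves, steps and waits
top stand 0.73 [161.4, 234.2, 231.8, 287.3] 2878 c 193.1 260.2 med [326.2 206.4  28.5] lo [249.  98.  -4.] hi [389. 292. 130.]
stand time passes only in moves, steps and waits
top lock_hole 0.96 [173.2, 152.3, 248.2, 206.6] 2379 c 208.8 179.2 med [542.7 168.1  27.7] lo [476.  69.  -4.] hi [627. 269. 115.]
lock_hole time passes only in moves, steps and waits
sorter time passes only in moves, steps and waits
top jar_mouth 0.87 [170.8, 241.5, 228.5, 280.3] 1161 c 190.4 260.9 med [323.2 212.3  35.7] lo [274. 111.  26.] hi [369. 271. 130.]
top jar_mouth 0.84 [184.9, 161.3, 245.2, 194.3] 779 c 207.9 181.0 med [535.8 172.2  34.7] lo [504.  80.   2.] hi [601. 243. 134.]
scene cap 0.62 [266.1, 225.3, 290.6, 253.6] 570 c 276.5 241.2 med [556.4 199.4 130.2] lo [529. 167. 109.] hi [577. 220. 133.]
stand time passes only in moves, steps and waits
lock_hole time passes only in moves, steps and waits
sorter time passes only in moves, steps and waits
scene jar_mouth 0.97 [246.7, 232.9, 292.4, 292.1] 1583 c 272.7 268.0 med [563.6 209.4  35. ] lo [496.  83.  24.] hi [600. 243. 111.]
jar_mouth time passes only in moves, steps and waits
```

View pics/crop1.png

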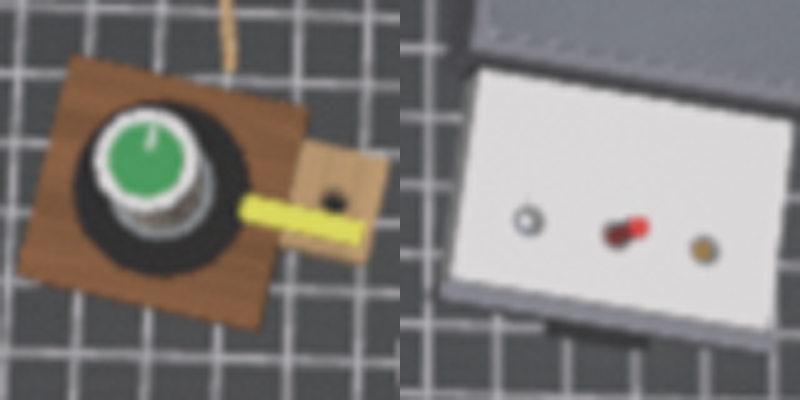

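View pics/crop2.png

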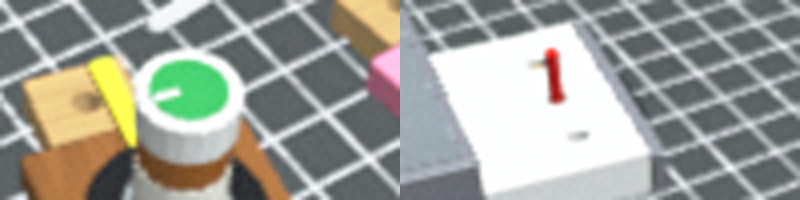

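```bash
python3 - <<'E'
from h import *
print("hole",world("top",236.7,180,26),world("scene",251.8,240,26))
print("peg",world("top",367,195.3,76),world("scene",197.5,143.3,76))
print("pegfoot",world("top",363,196.5,36))
print("disc",world("top",199,171.5,130),world("scene",277,236.8,130))
# tray corners at z36 (top)
for u,v in((335.5,163.5),(398.5,174.5),(330,205.5),(394,215.5)): print("tray",world("top",u,v,36).round(1))
for u,v in((345.8,194),(380.8,200)): print("pocket",world("top",u,v,25).round(1))
for u,v in((186,152),(231,162),(174,195),(222,206)): print("stand",world("top",u,v,26).round(1))
for u,v in((247.5,171),(243,192.5)): print("ear",world("top",u,v,26).round(1))
for u,v in((218,181),(243,186.5)): print("tab",world("top",u,v,34).round(1))
# yaw of tool at start
print(R.from_quat(read_ee_rot()).as_matrix().round(2))
E
```

```text
hole [548.17732932  95.07946193  26.        ] [546.9478147   97.70158979  26.        ]
peg [ 510.8279142  -259.49125698   76.        ] [ 511.83068286 -257.2916481    76.        ]
pegfoot [ 511.80959373 -259.89518206   36.        ]
disc [552.05283713 191.6798049  130.        ] [549.96794212 191.49203767 130.        ]
tray [ 603.  -181.8   36. ]
tray [ 577.6 -361.3   36. ]
tray [ 483.6 -167.1   36. ]
tray [ 461.2 -347.2   36. ]
pocket [ 518.6 -214.    25. ]
pocket [ 504.7 -313.8   25. ]
stand [623.1 240.5  26. ]
stand [598.9 112.8  26. ]
stand [500.2 268.   26. ]
stand [473.7 133.6  26. ]
ear [574.8  65.5  26. ]
ear [513.4  76.3  26. ]
tab [542.5 146.9  34. ]
tab [529.3  76.9  34. ]
[[ 0.9   0.44 -0.  ]
 [ 0.44 -0.9   0.  ]
 [-0.   -0.   -1.  ]]
```

Measured values match the given sizes: hole to jar axis is 95.3 mm (96 expected) and the peg is at tray-local x of about -20 in the middle pocket. I'll check IK and then hover over the peg.

```bash
cat >> h.py <<'E'
def Q(yaw): # tool down, tool x at world yaw (rad)
    c,s=np.cos(yaw),np.sin(yaw)
    return R.from_matrix(np.array([[c,s,0],[s,-c,0],[0,0,-1]])).as_quat()
def wproj(P,pos,rot):
    c=camera_model("wrist");T=c["T_tool_cam"];K=c["mtx"]
    p=R.from_quat(rot).inv().apply(np.atleast_2d(P)-pos); q=(p-T[:3,3])@T[:3,:3]
    x,y,z=q[:,0],-q[:,1],-q[:,2];r=np.hypot(x,y);th=np.arctan2(r,z)
    return np.c_[K[0,2]+K[0,0]*th*x/r,K[1,2]+K[0,0]*th*y/r]
def wworld(u,v,z,pos,rot):
    c=camera_model("wrist");T=c["T_tool_cam"];K=c["mtx"]
    a=(u-K[0,2])/K[0,0];b=(v-K[1,2])/K[0,0];th=np.hypot(a,b)
    k=np.sin(th)/th;q=np.array([a*k,-b*k,-np.cos(th)])
    r=R.from_quat(rot).apply(T[:3,:3]@q);o=pos+R.from_quat(rot).apply(T[:3,3])
    return o+(z-o[2])/r[2]*r
def wpic(name):
    p=read_ee_pos();r=read_ee_rot();im,d=get_image("wrist");cv2.imwrite(f"pics/{name}.png",im);np.savez(name+".npz",im=im,d=d,p=p,r=r);return im,d,p,r
E
python3 - <<'E'
from h import *
for nm,P in (("peg",[511.3,-258.5,150]),("hole",[547.6,96.4,150]),("jar",[551,191.6,107])):
    for y in np.arange(-180,180,30):
        q=inverse_kinematics(P,Q(np.radians(y)))
        print(nm,y,None if q is None else np.round(q,2))
E
```

```text
peg -180 [-0.47  0.39 -0.02  1.16  0.   -0.47]
peg -150 [-0.47  0.39 -0.02  1.16  0.   -0.99]
peg -120 [-0.47  0.39 -0.02  1.16  0.   -1.52]
peg -90 [-0.47  0.39 -0.02  1.16  0.   -2.04]
peg -60 [-0.47  0.39 -0.02  1.16  0.   -2.56]
peg -30 [-0.47  0.39 -0.02  1.16  0.   -3.09]
peg 0 [-0.47  0.39 -0.02  1.16  0.    2.67]
peg 30 [-0.47  0.39 -0.02  1.16  0.    2.15]
peg 60 [-0.47  0.39 -0.02  1.16  0.    1.63]
peg 90 [-0.47  0.39 -0.02  1.16  0.    1.1 ]
peg 120 [-0.47  0.39 -0.02  1.16  0.    0.58]
peg 150 [-0.47  0.39 -0.02  1.16  0.    0.06]
hole -180 [ 0.17  0.36 -0.07  1.14  0.    0.17]
hole -150 [ 0.17  0.36 -0.07  1.14  0.   -0.35]
hole -120 [ 0.17  0.36 -0.07  1.14  0.   -0.87]
hole -90 [ 0.17  0.36 -0.07  1.14  0.   -1.4 ]
hole -60 [ 0.17  0.36 -0.07  1.14  0.   -1.92]
hole -30 [ 0.17  0.36 -0.07  1.14  0.   -2.44]
hole 0 [ 0.17  0.36 -0.07  1.14  0.   -2.97]
hole 30 [ 0.17  0.36 -0.07  1.14  0.    2.79]
hole 60 [ 0.17  0.36 -0.07  1.14  0.    2.27]
hole 90 [ 0.17  0.36 -0.07  1.14  0.    1.75]
hole 120 [ 0.17  0.36 -0.07  1.14  0.    1.22]
hole 150 [ 0.17  0.36 -0.07  1.14  0.    0.7 ]
jar -180 [ 0.33  0.44 -0.06  1.07  0.    0.33]
jar -150 [ 0.33  0.44 -0.06  1.07  0.   -0.19]
jar -120 [ 0.33  0.44 -0.06  1.07  0.   -0.71]
jar -90 [ 0.33  0.44 -0.06  1.07  0.   -1.24]
jar -60 [ 0.33  0.44 -0.06  1.07  0.   -1.76]
jar -30 [ 0.33  0.44 -0.06  1.07  0.   -2.28]
jar 0 [ 0.33  0.44 -0.06  1.07  0.   -2.81]
jar 30 [ 0.33  0.44 -0.06  1.07  0.    2.95]
jar 60 [ 0.33  0.44 -0.06  1.07  0.    2.43]
jar 90 [ 0.33  0.44 -0.06  1.07  0.    1.91]
jar 120 [ 0.33  0.44 -0.06  1.07  0.    1.38]
jar 150 [ 0.33  0.44 -0.06  1.07  0.    0.86]
```

```bash
python3 - <<'E'
from h import *
reach([511.3,-258.5,150],Q(-np.pi/2))
im,d,p,r=wpic("w1");print(read_time(),p)
print(wproj([[511.3,-258.5,76],[511.3,-258.5,36]],p,r))
E
```

```text
3.925 [ 511.22209945 -258.64054255  150.05171421]
[[251.7127602  203.82483444]
 [251.71090347 187.43545977]]
```

View pics/w1.png

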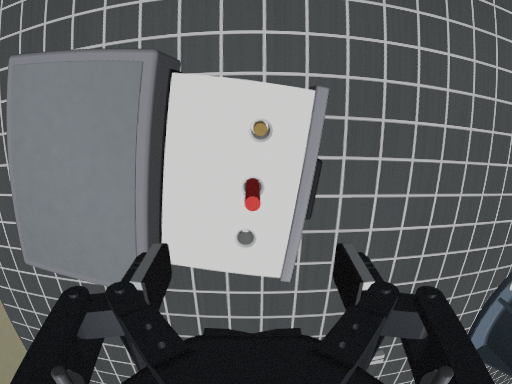

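The peg top shows at (252.5, 203.5) against a predicted (251.7, 203.8), so the position is good. Descending and gripping.

```bash
python3 - <<'E'
from h import *
print(move_l([511.3,-258.5,57],v=120,contact_N=15))
clamp(40);print(read_opening(),read_ee_pos(),read_wrist_force())
move_l([511.3,-258.5,150],v=120)
print(read_opening(),read_wrist_force(),read_time())
reach([547.6,96.4,110],Q(-np.pi/2))
im,d,p,r=wpic("w2");print(p,read_time(),read_opening())
print("hole pred",wproj([[547.6,96.4,26]],p,r))
for n in("top","scene"):
    im,d=get_image(n);cv2.imwrite(f"pics/{n}2.png",im)
s=cv2.imread("pics/scene2.png");t=cv2.imread("pics/top2.png");w=cv2.imread("pics/w2.png")
a=cv2.resize(s[180:270,200:300],None,fx=4,fy=4,interpolation=2);b=cv2.resize(w[130:250,190:320],(390,360),interpolation=2)
cv2.imwrite("pics/c2.png",np.hstack([a,b]))
E
```

```text
False
0.1250713693290965 [ 511.35393501 -258.56033094   57.16866657] [-0.95600986  0.49373568  3.90482266]
0.1228849523342952 [ 0.22470042  0.01196648 -0.28291352] 6.4417
[547.84177483  95.47613841 110.047819  ] 7.8417 0.12368652961930193
hole pred [[252.13440716 200.19597489]]
```

View pics/c2.png

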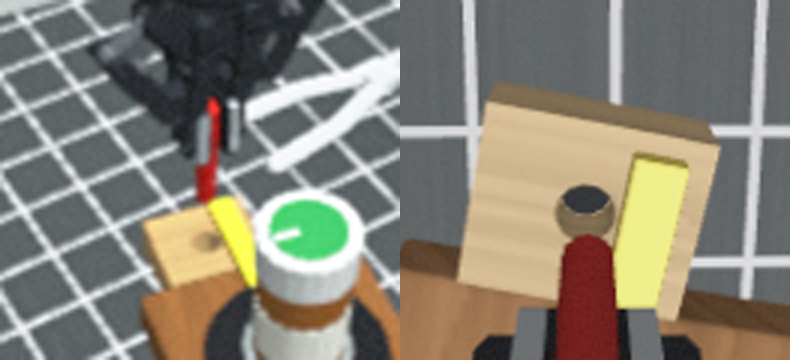

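View pics/w2.png

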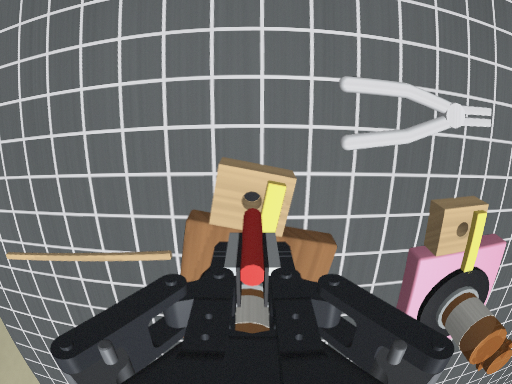

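```bash
python3 - <<'E'
from h import *
D=np.load("w2.npz");p,r=D["p"],D["r"]
print("hole",wworld(251.7,201,26,p,r))
z=59
for dy in(-6,0,6):print(dy,wproj([[p[0],p[1]+dy,z],[p[0],p[1]+dy,z+70]],p,r).round(1))
print(wproj([[p[0]-6,p[1],z],[p[0]+6,p[1],z]],p,r).round(1))
print(read_ee_pos())
im=D["im"].astype(int);m=(im[...,2]>60)&(im[...,1]<40)&(im[...,0]<40);m[:, :200]=0;m[:,300:]=0
v,u=np.nonzero(m);
for y in range(v.min(),v.min()+40,3):print(y,u[v==y].min(),u[v==y].max())
E
```

```text
hole [547.93704948  97.06294661  26.        ]
-6 [[251.8 207.5]
 [251.9 264.8]]
0 [[251.8 215.9]
 [251.9 275.8]]
6 [[251.8 224. ]
 [251.9 286.2]]
[[260.8 215.8]
 [242.9 215.9]]
[547.90070606  95.35575821 110.11742486]
209 249 255
212 246 259
215 245 260
218 244 260
221 244 260
224 244 260
227 244 261
230 243 261
233 242 262
236 242 262
239 242 262
242 242 262
245 242 262
248 242 262
```

Wrist view: hole mouth at (251.7, 201), peg foot centre at about (252.3, 216). The peg is straight in the fingers. Wrist measurement puts the hole at (547.9, 97.0). I'll insert with contact guarding.

```bash
python3 - <<'E'
from h import *
move_l([547.8,97.6,80],v=80)
p=read_ee_pos();print(p)
off=np.array([547.8,96.8])-p[:2]
c=np.array([547.8,97.6])+off
hit=move_l([*c,54],v=30,contact_N=12)
print(hit,read_ee_pos(),read_wrist_force(),read_time(),read_opening())
wpic("w3")
E
```

```text
[547.72844296  97.52510787  79.95862214]
True [547.7491416   96.89784258  55.04942458] [-0.80652771  1.14969911  9.02961423] 9.2583 0.12848520337720404
```

View pics/w3.png

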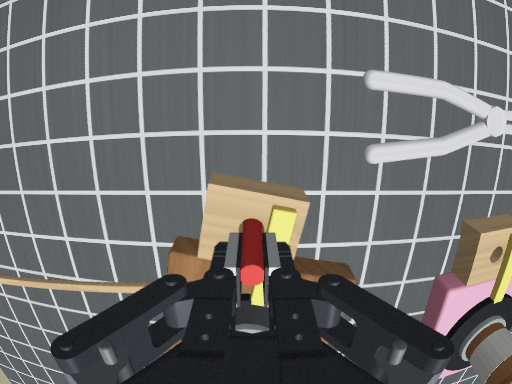

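The peg bottomed at TCP z = 55.05, which is the full-depth height I expected. I'll release it, retreat and check.

```bash
python3 - <<'E'
from h import *
ungrasp();move_l([547.7,96.9,190],v=150)
wpic("w4");print(read_time(),wproj([[547.7,96.9,74],[551,191.6,130]],read_ee_pos(),read_ee_rot()))
for n in("top","scene"):
    im,d=get_image(n);cv2.imwrite(f"pics/{n}4.png",im);np.savez(n+"4.npz",d=d)
s=cv2.imread("pics/scene4.png")
w=cv2.imread("pics/w4.png")
cv2.imwrite("pics/c4.png",np.hstack([cv2.resize(s[200:290,220:320],(400,360),interpolation=2),cv2.resize(w[150:330,152:352],(400,360),interpolation=2)]))
E
```

```text
11.1167 [[250.81294452 187.13130375]
 [247.15604275 314.65191402]]
```

View pics/c4.png

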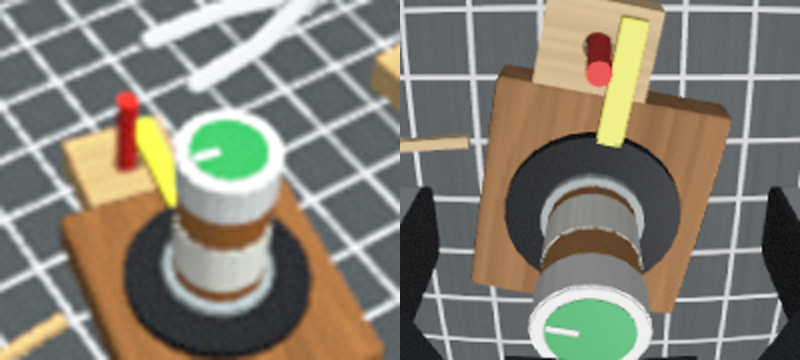

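The peg stands upright in the hole beside the tab and is released; the cap pointer sits at crop (560, 331). The wrist view puts the cap within about 1 mm of my estimate. Next is the cap.

```bash
python3 - <<'E'
from h import *
D=np.load("w4.npz");print("cap",wworld(247,313.5,130,D["p"],D["r"]))
y0=np.radians(150);J=[551,191.8]
reach([*J,230],Q(y0))
p=read_ee_pos();c=np.array(J)*2-p[:2]
print(p,move_l([*c,107],v=120,contact_N=15),read_ee_pos(),read_wrist_force())
clamp(70);dwell(0.2)
print(read_opening(),read_ee_pos(),read_wrist_force(),read_ft_torque(),read_qpos(),read_time())
im,d=get_image("scene");cv2.imwrite("pics/s5.png",cv2.resize(im[170:290,200:350],None,fx=4,fy=4,interpolation=2))
E
```

```text
cap [551.20585    190.40687518 130.        ]
[550.96892602 191.67029903 229.89494678] False [551.4715178  192.06828386 107.72962506] [0.54921166 0.58492665 0.59870226]
0.5906690791333846 [551.28547225 192.02857203 107.68457931] [-3.29187666e+00  5.09731540e-03  6.10455048e+00] [-0.06636462  0.31721613 -0.00599535] [ 3.35164531e-01  4.39926772e-01 -6.27218240e-02  1.06720128e+00
  3.95506994e-05  8.58745130e-01] 14.95
```

View pics/s5.png

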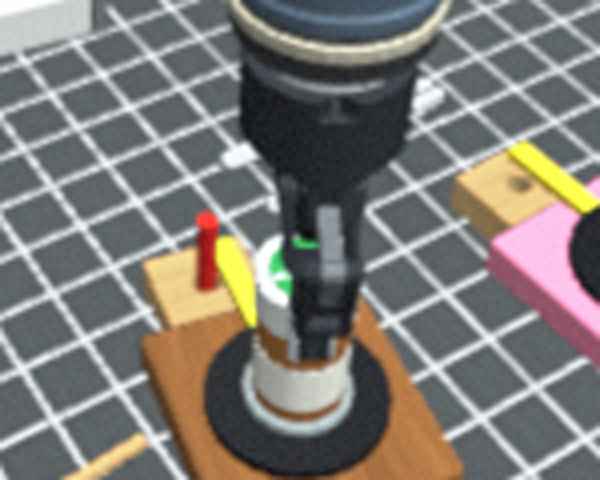

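The cap is gripped and the peg is still in place. I'll twist in steps and watch the torque.

```bash
python3 - <<'E'
from h import *
q=np.array(read_qpos());j0=q[5]
for a in (0.08,0.16,0.3,0.5):
    q2=q.copy();q2[5]=j0-a;movej(q2)
    print(a,read_qpos()[5].round(3)-j0,read_ft_torque().round(2),read_wrist_force().round(1),read_ee_pos().round(1),round(read_opening(),3),read_time())
np.save("q0.npy",q)
im,d=get_image("scene");cv2.imwrite("pics/s6.png",cv2.resize(im[170:290,200:350],None,fx=4,fy=4,interpolation=2))
E
```

```text
0.08 -0.07779193604203771 [ 0.14 -0.05 -0.09] [-0.3  0.8 -0.3] [551.4 192.1 107.9] 0.598 15.25
0.16 -0.15679193604203778 [ 0.63  0.04 -0.16] [-0.   3.3  1.3] [551.4 192.3 107.8] 0.598 15.5
0.3 -0.2947919360420378 [ 0.73  0.06 -0.06] [-0.6  3.8  1.4] [551.3 192.2 107.8] 0.591 15.7583
0.5 -0.49279193604203775 [ 0.71 -0.   -0.02] [-0.8  3.2  1.1] [551.3 192.1 107.8] 0.592 16.0667
```

View pics/s6.png

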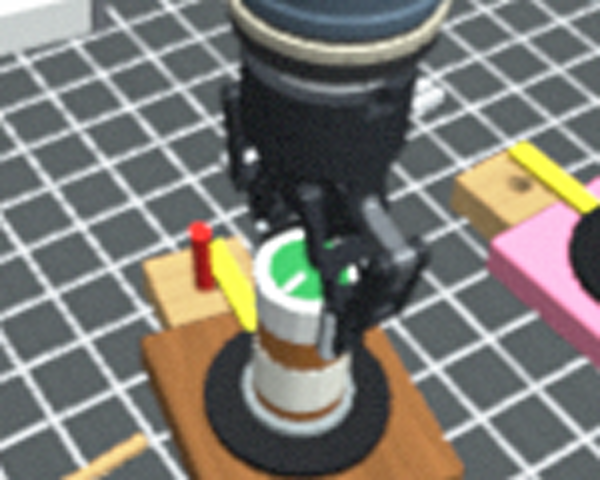

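The tab now rests against the peg, which leans slightly but stays in. The pointer has turned from (195, 157)-ish to (287, 288), so cap and gripper turn together. Continuing.

```bash
python3 - <<'E'
from h import *
q=np.load("q0.npy");j0=q[5]
for a in (0.8,1.1,1.3,1.42):
    q2=q.copy();q2[5]=j0-a;movej(q2)
    print(a,read_qpos()[5].round(3)-j0,read_ft_torque().round(2),read_wrist_force().round(1),read_ee_pos().round(1),round(read_opening(),3),read_time())
dwell(0.3)
im,d=get_image("scene");cv2.imwrite("pics/s7.png",cv2.resize(im[170:290,200:350],None,fx=4,fy=4,interpolation=2))
im,d,_,_=wpic("w7");
im,d=get_image("top");cv2.imwrite("pics/t7.png",cv2.resize(im[130:230,150:270],None,fx=5,fy=5,interpolation=2))
E
```

```text
0.8 -0.7927919360420377 [ 0.68  0.16 -0.01] [-0.   4.1  1.9] [551.3 192.1 107.8] 0.594 16.5083
1.1 -1.0917919360420378 [0.52 0.22 0.01] [-1.1  2.7  4. ] [551.3 192.  107.7] 0.592 16.9
1.3 -1.2917919360420378 [ 0.4   0.2  -0.09] [-1.9  1.3  4.3] [551.3 191.9 107.7] 0.592 17.2083
1.42 -1.4127919360420378 [ 0.24  0.16 -0.04] [0.  1.5 3.6] [551.3 191.9 107.8] 0.595 17.4583
```

View pics/s7.png

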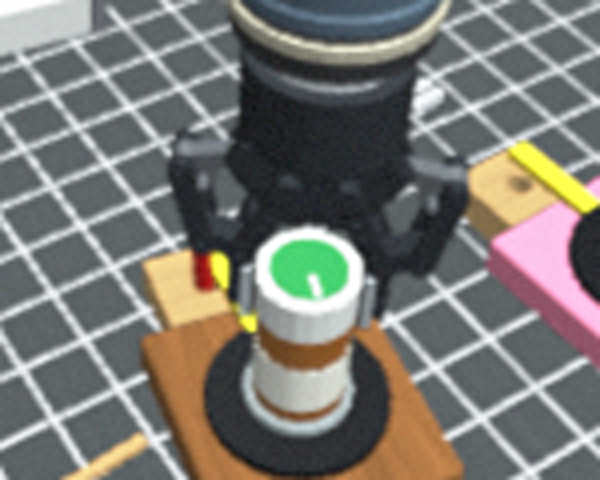

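View pics/w7.png

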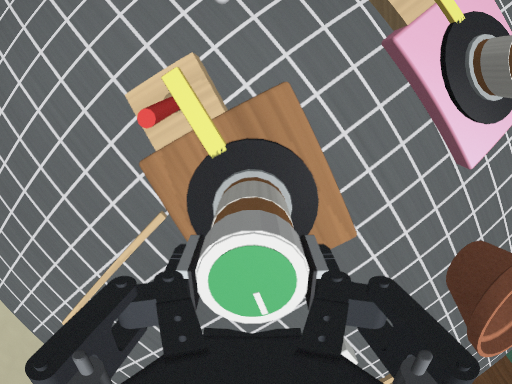

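```bash
python3 - <<'E'
from h import *
A=np.load("w4.npz");B=np.load("w7.npz")
def ang(D,a,b,z):
    d=wworld(*b,z,D["p"],D["r"])-wworld(*a,z,D["p"],D["r"]);return np.arctan2(d[1],d[0]),np.hypot(*d[:2])
print("ptr0",ang(A,(242.5,315.9),(225,314.5),130),"ptr1",ang(B,(257,293),(264,314),130))
print("tab0",ang(A,(152+210/2,150+145/2),(152+235/2,150+15/2),34),"tab1",ang(B,(219,153),(172,72),34))
print("scene ptr",[ (lambda d:np.arctan2(d[1],d[0]))(world("scene",*b,130)-world("scene",*a,130)) for a,b in (((220+228/4,200+150/4),(220+195/4,200+157/4)),((200+310/4,170+270/4),(200+318/4,170+293/4)))])
print("cap c",wworld(252.5,277,130,B["p"],B["r"]),"peg top",wworld(147,118,74,B["p"],B["r"]))
E
```

```text
ptr0 (np.float64(-0.09166719652646023), np.float64(14.828095135247171)) ptr1 (np.float64(1.152035439867451), np.float64(13.74049906095553))
tab0 (np.float64(-1.7407032440911685), np.float64(70.9318460994548)) tab1 (np.float64(-1.7456427238300485), np.float64(66.65265673420785))
scene ptr [np.float64(-0.2741761916243913), np.float64(1.2214597055613388)]
cap c [549.24121272 191.08111687 130.        ] peg top [555.32160573 101.65325013  74.        ]
```

The pointer turned about 1.25–1.5 rad, so the thread is at about 1.3, inside the free window. The tab barely moved and the peg leans about 0.1 rad. Lifting straight up.

```bash
python3 - <<'E'
from h import *
p=read_ee_pos();print(p)
print(move_l([551.2,191.8,p[2]+8],v=25,contact_N=15),read_wrist_force(),read_ee_pos())
print(move_l([551.2,191.8,p[2]+40],v=50,contact_N=20),read_wrist_force(),read_ee_pos(),read_opening())
dwell(0.5)
im,d=get_image("scene");cv2.imwrite("pics/s8.png",cv2.resize(im[150:290,200:350],None,fx=4,fy=4,interpolation=2))
wpic("w8");print(read_time(),read_ee_pos())
E
```

```text
[551.34578922 191.92013859 107.75025527]
False [ 0.39194159 -0.00138686 -1.33404782] [551.13934598 191.82451154 115.84125071]
False [ 1.16590265  0.03673115 -0.52542803] [551.09328695 191.75510916 147.53700584] 0.5950184500394304
19.775 [551.20314628 191.82826356 147.7304704 ]
```

View pics/s8.png

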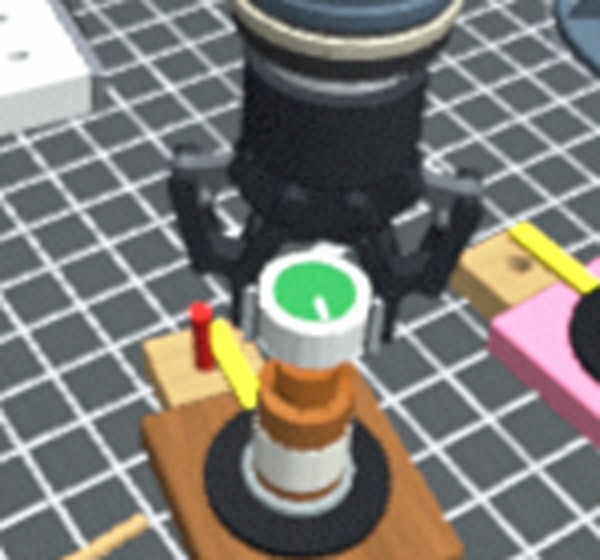

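View pics/w8.png

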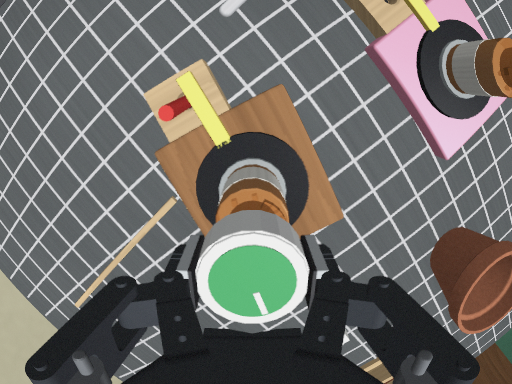

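The cap is held level about 40 mm up (disc at scene-crop (315, 290)), the neck is open below it, and the peg is still in its hole at (203, 335). Nothing else has moved. Handing in.

```bash
python3 - <<'E'
from h import *
print(read_qd().round(3));hand_in()
E
```

```text
[ 0.001 -0.001  0.001 -0.002  0.002  0.   ]
the job is handed in; nothing more can be done
```

I put the red peg in the lock hole, unscrewed the cap and lifted it clear, then handed the job in at about 20 s of the 54 s. `hand_in()` gives no verdict, so these are my own last checks:

- **Peg:** it bottomed at TCP z = 55.05 mm, against about 55 expected for full depth, and I let go of it. After the twist it leaned by about 0.1 rad against the tab (limit 0.25) and was still down in the hole in the last picture.
- **Cap:** I turned the wrist 1.41 rad anticlockwise. The pointer on the cap gave 1.24 rad from the wrist camera and 1.50 from the scene camera. These disagree, but both put the thread at or above the point where it lets go and below the 1.8 rad limit.
- **Lift:** the cap came off freely, with less than 1.5 N on the wrist. It was held level about 40 mm above its seat, with its centre at about 158 mm height and roughly on the jar's axis.
- **Jar and surroundings:** the tab's direction barely changed (about 0.005 rad in the wrist pictures). The other things looked undisturbed in the pictures, but I did not measure them again at the end.
- **Torque reading:** the wrist's vertical torque stayed near zero during the twist instead of the expected 0.3 N m. I relied on the pointer and the free lift to judge that the thread had let go.

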